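# Point out the capacitor to replace and its spare

## Task

Show a colleague a repair: point down at the biggest capacitor on the circuit board (the one both wide and tall), holding the fingertips centred one to three centimetres above its top for three seconds, then point in the same way at the matching spare in the tray for three seconds, and finish still pointing at that spare. Touch, lift or move nothing at all, and do not bring the fingertips down close over any of the other capacitors.

Things in the scene. Friction and masses are not known exactly. Their poses are not given: they have to be found in the camera images.
- board_big_top (a point): Centre of the top face of a can-shaped capacitor, black sleeve, bare aluminium top, standing upright, fixed on the circuit board: the BIG one (wide and tall): 30 mm diameter, 42 mm tall. z up. It stands on the board's face, 14 mm above the bench. Which of the board's three places it has varies.
- board_squat_top (a point): Centre of the top face of a can-shaped capacitor, black sleeve, bare aluminium top, standing upright, fixed on the circuit board: the squat one: 30 mm diameter, only 20 mm tall. z up. It stands on the board's face, 14 mm above the bench. Which of the board's three places it has varies.
- board_slim_top (a point): Centre of the top face of a can-shaped capacitor, black sleeve, bare aluminium top, standing upright, fixed on the circuit board: the slim one: 18 mm diameter, 42 mm tall. z up. It stands on the board's face, 14 mm above the bench. Which of the board's three places it has varies.
- spare_big_top (a point): Centre of the top face of a loose spare can-shaped capacitor, black sleeve, bare aluminium top, standing upright in one of the tray's three compartments: the BIG one (wide and tall): 30 mm diameter, 42 mm tall. z up. It stands on the tray floor, 4 mm above the bench. Which compartment it has varies.
- spare_squat_top (a point): Centre of the top face of a loose spare can-shaped capacitor, black sleeve, bare aluminium top, standing upright in one of the tray's three compartments: the squat one: 30 mm diameter, only 20 mm tall. z up. It stands on the tray floor, 4 mm above the bench. Which compartment it has varies.
- spare_slim_top (a point): Centre of the top face of a loose spare can-shaped capacitor, black sleeve, bare aluminium top, standing upright in one of the tray's three compartments: the slim one: 18 mm diameter, 42 mm tall. z up. It stands on the tray floor, 4 mm above the bench. Which compartment it has varies.
- board: Green circuit board, 140 mm (its x) by 120 mm (its y), fixed on short standoffs; origin under its centre at bench height, z up. It carries three capacitors, their axes at least 69 mm apart, the tallest reaching 56 mm above the bench; everything else on it stays below 31 mm above the bench. It may lie left or right of the tray.
- tray: Grey open tray, 75 mm (its x) by 190 mm (its y), fixed; origin under its centre, z up; walls 4 mm thick and 16 mm high, three compartments in a row along its y, 61 mm apart centre to centre, one loose spare capacitor near the middle of each.
- spool_mid (a point): Bystander: centre of a loose white spool, 52 mm diameter, 40 mm tall, standing between board and tray.
- jar_mid (a point): Bystander: centre of a loose jar with a black lid, 60 mm diameter, 55 mm tall, at the left of the work.
- driver_grip (a point): Bystander: middle of the handle of a loose screwdriver, about 200 mm long, lying on the bench beyond the work.
- shell_mid (a point): Bystander: centre of a loose open yellow plastic case half, 150 x 120 x 35 mm, at the right of the work.
There are look-alikes about, which are no part of the job. Leave any orange or red look-alike of the part that bears spare_big_top alone.

How it is judged:
By the outcome, as a careful person would: the job done as asked, in the order asked, and still so for the second after the job is handed in, with the robot touching nothing.
It also fails if it takes over 48 s, if anything falls off the work surface, if the arm or the gripper's body presses on something with over 40 N, if the wrist force passes 120 N, or if a joint passes its speed limit or range.

## Robot

A 6-joint arm with a two-finger parallel gripper is mounted at the origin on the work surface. World frame = base frame: x ahead of the robot, y to its left, z up, the work surface at z = 0. Lengths are in m, angles in rad, forces in N, time in s.
With the tool pointing down it reaches from about 0.35 to 0.85 m from the base axis. Payload 8.1 kg.
Tool frame: the origin (TCP) lies at the very end of the fingers, on their centre line; the grasp point (between the pads) lies 19 mm behind it; z points along the fingers, y is the line along which they close (so a half turn about z gives the same grasp; the last joint's range is limited). The gripper opens to 93 mm and grips with 3 to 60 N. Pads are 15 mm wide; open, the fingers measure 128 mm over their backs; the gripper's body (75 mm by 188 mm) begins 65 mm behind the grasp point.
Start: joints at [-1.311, 0.13, 1.488, -0, 1.523, -0.085], TCP at [0.203, -0.565, 0.219] pointing down, gripper open.
Joint ranges: [-2.96, 2.96], [-0.89, 2.26], [0.02, 2.5], [-1.34, 4.48], [0, 2.73], [-2.66, 2.66]. Speed limits (rad/s): [2.39, 2.39, 2.79, 3.14, 3.14, 3.14].

## Interface

Orientations are given as a rotation vector (axis times angle).
In Python, from workcell import monitor, grab_frame, camera_info, env, spot_in, regions_of, pinpoint gives the robot as it stands. The module is installed in compiled form; this text tells all that it offers.
- The arm moves only by the tool jog_arm, never from a script. Its argument "deltas" is a list of rows, each a list of 7 numbers: the opening in per cent of the stroke, from 0 (shut) to 100 (fully open), then the shift along the world's x, y, z in cm, then the turn, a rotation vector about the world's x, y, z in rad. A call has 1 to 8 rows; each row shifts and turns the commanded pose from where the row before left it; what a row does not reach is not made up. A row lasts 1/12 s, in which the tool goes at most 41.7 mm and 7.16 degrees, less where a joint would pass 70% of its speed; a pose out of reach is approached as far as the arm can. A call with a gripper value outside its range is refused whole. The fingers move at their own pace and stop on an object; "force" is the grip in N (left out, the last holds). Time passes only in rows, so rows that do not move let the fingers close. It gives the time, the measured TCP pose, the force, the opening and the grip force at its end, in the units of the state.
- monitor.get_obs(): the state, without advancing time (a new reading comes with each control period).
- grab_frame(name): name is "scene" or "top"; returns the picture (480x640x3 uint8, red, green, blue); there is no depth.
- camera_info(name): a dict with "mtx" (3x3 intrinsics, pixels), "R" (3x3) and "t" (3): a world point X has camera coordinates R X + t. Camera axes: x right, y down, z forward; pixel columns grow to the right and rows downward; lengths in m; the calibration is good to about 2 mm. A picture is of the moment at which its call begins. camera_info takes no time and is no camera call.
- env.finish_job(): hands the job in; it is judged then, once.
Trained networks look in the newest picture that a camera, given by its name, has taken for a name from the list of things; names that differ only in an ending like _2 or _b are one class to them, and where a whole thing is asked for, a point or a joint stands for the part that bears it (a point fixed in the world has none). Each returns a list of dicts, best first, with "confidence" (0 to 1); they miss things now and then, are a little off and sometimes report something else, mostly with a low value. They report only what shows in the picture. A call takes as long as a camera call. They do not tell look-alikes from the thing itself.
- spot_in(camera, label): "xyz" ([x, y, z] in m, in the coordinates of the camera as it stood for that picture, good to about 4 mm: the middle of the surface that is visible of it).
- regions_of(camera, label): "pixels" (480x640 bool, what is visible of it).
- pinpoint(camera, label): "xyz" ([x, y, z] in m, in the coordinates of the camera as it stood for that picture, good to about 4 mm: a listed point, or the origin of a listed thing).
The state is a dict: "time_s": time; "joint_positions": joint angles; "dq": joint speeds; "tau": joint torques, N m; "position": TCP position; "eef_rot": TCP orientation; "force": force on the tool from outside, world axes, zero at the start; "torque": the same for the moment, N m; "gripper_width": finger opening in m; "finger_force": force on a finger pad.
Only numpy, scipy, OpenCV 4.12 (cv2) and the standard library are available. Lean on these libraries where they do the work, as an engineer would, in place of code of your own. Each camera call takes 0.05 s, during which the arm holds its last target. There are 200 camera calls.

## Working session

There is one attempt and no reset: what is moved stays moved. The work goes in short steps, Python scripts to look and compute and a tool call to move; the robot and the scene stay as the last step left them, time stands still between calls to the robot, and variables do not carry over. Pictures are saved under pics/ and viewed, at most 10 in all, crops included, and the job is handed in when it is done.

Besides the shell and the picture viewer there is one more tool, called after ">>>" by a JSON object that holds its "op" and its "data", one argument or row to a line. jog_arm: Moves the arm, as the interface text tells. Its arguments: {"type":"object","properties":{"deltas":{"type":"array"},"force":{"type":"number"}},"required":["deltas"]}

```bash
mkdir -p pics; cat > h.py <<'E'
import numpy as np,cv2
from workcell import *
def w(cam,p):
    c=camera_info(cam); return np.array(c["R"]).T@(np.array(p)-np.array(c["t"]))
def px(cam,X):
    c=camera_info(cam); q=np.array(c["mtx"])@(np.array(c["R"])@np.array(X)+np.array(c["t"])); return q[:2]/q[2]
def ray(cam,u,v,z):
    c=camera_info(cam);R=np.array(c["R"]);o=-R.T@np.array(c["t"]);d=R.T@np.linalg.inv(c["mtx"])@[u,v,1]
    return o+d*(z-o[2])/d[2]
E
python3 - <<'E'
from h import *
for cam in("top","scene"):
    cv2.imwrite(f"pics/{cam}.png",grab_frame(cam)[:,:,::-1])
    for n in "board_big_top board_squat_top board_slim_top spare_big_top spare_squat_top spare_slim_top board tray spool_mid jar_mid driver_grip shell_mid".split():
        for d in pinpoint(cam,n)[:3]:
            X=w(cam,d["xyz"]); print(cam,n,round(d["confidence"],2),X.round(3),px(cam,X).round())
o=monitor.get_obs();print(o["time_s"],o["position"],o["eef_rot"],o["gripper_width"])
E
```

```text
top board_big_top 0.56 [0.563 0.104 0.059] [265. 268.]
top board_squat_top 0.56 [0.581 0.178 0.028] [234. 261.]
top board_slim_top 0.44 [0.504 0.171 0.056] [235. 296.]
top spare_big_top 0.75 [ 0.579 -0.312  0.046] [451. 259.]
top spare_big_top 0.73 [ 0.529 -0.218  0.049] [411. 282.]
top spare_big_top 0.64 [ 0.445 -0.228  0.039] [416. 320.]
top spare_squat_top 0.48 [ 0.546 -0.159  0.026] [383. 275.]
top spare_squat_top 0.21 [0.53  0.15  0.001] [248. 284.]
top spare_slim_top 0.55 [ 0.565 -0.1    0.048] [357. 266.]
top board 0.74 [ 0.534  0.148 -0.   ] [249. 282.]
top board 0.48 [ 0.565 -0.442  0.017] [504. 265.]
top tray 0.56 [ 0.552 -0.16   0.001] [381. 273.]
top spool_mid 0.72 [ 0.549 -0.003  0.022] [314. 275.]
top spool_mid 0.59 [0.505 0.169 0.056] [236. 295.]
top spool_mid 0.58 [ 0.754 -0.034  0.011] [326. 188.]
top jar_mid 0.77 [0.57  0.407 0.029] [132. 268.]
top driver_grip 0.67 [ 0.751 -0.033  0.012] [326. 189.]
top driver_grip 0.51 [0.568 0.402 0.029] [135. 268.]
top shell_mid 0.73 [ 0.564 -0.443  0.018] [504. 265.]
scene board_big_top 0.47 [0.561 0.108 0.058] [351. 220.]
scene
[... 240 characters left out ...]
are_big_top 0.72 [ 0.584 -0.311  0.04 ] [177. 280.]
scene spare_squat_top 0.49 [ 0.544 -0.158  0.023] [243. 258.]
scene spare_slim_top 0.53 [ 0.571 -0.104  0.046] [270. 249.]
scene board 0.59 [ 0.531  0.147 -0.002] [357. 232.]
scene tray 0.69 [ 0.551 -0.159  0.002] [244. 267.]
scene tray 0.65 [0.571 0.406 0.03 ] [451. 205.]
scene tray 0.47 [ 0.572 -0.44   0.015] [110. 306.]
scene spool_mid 0.77 [0.549 0.001 0.021] [308. 242.]
scene spool_mid 0.16 [0.576 0.176 0.035] [378. 225.]
scene jar_mid 0.64 [0.572 0.405 0.028] [451. 206.]
scene driver_grip 0.84 [ 0.759 -0.038  0.014] [338. 300.]
1.3 [ 0.20283636 -0.56469108  0.21865489] [3.09499994e+00 5.38870189e-01 3.32690908e-05] 0.09277091617238525
```

View pics/top.png

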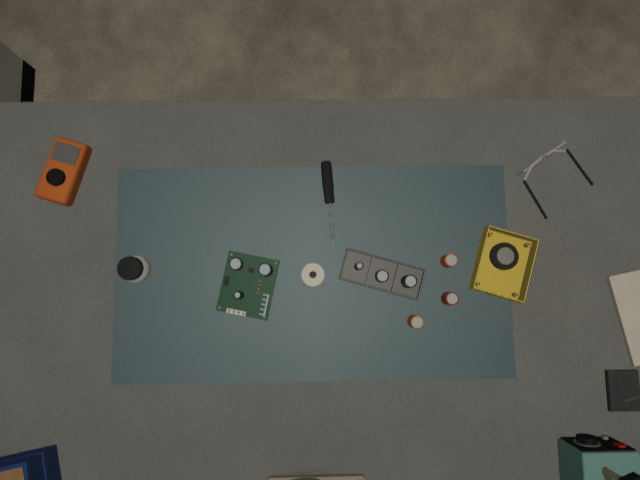

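View pics/scene.png

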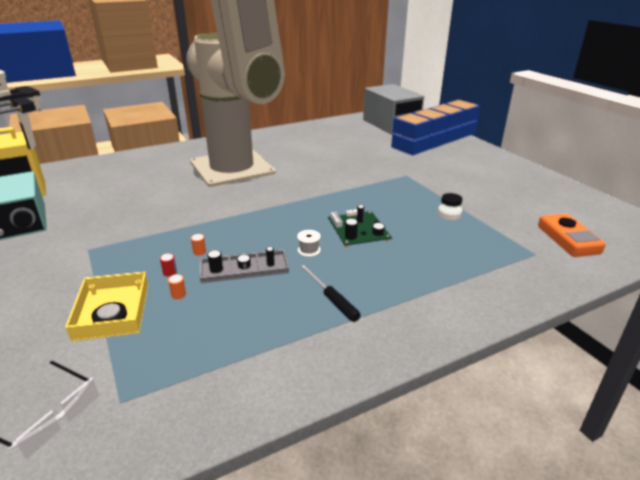

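```bash
python3 - <<'E'
from h import *
s=cv2.imread("pics/scene.png");t=cv2.imread("pics/top.png")
f=lambda i,u,v,a,b:cv2.resize(i[v:v+b,u:u+a],(400,300),interpolation=cv2.INTER_CUBIC)
cv2.imwrite("pics/crop.png",np.vstack([np.hstack([f(s,320,190,80,60),f(s,190,230,100,75)]),np.hstack([f(t,210,245,80,60),f(t,335,240,100,75)])]))
for n,(u,v),z in(("B",(265,269),.056),("S",(410,282),.046)):
    g=cv2.cvtColor(t,cv2.COLOR_BGR2GRAY)[v-9:v+10,u-9:u+10]
    m=(g>130).astype(np.uint8)
    k,l,st,c=cv2.connectedComponentsWithStats(m); i=1+st[1:,4].argmax()
    p=c[i]+[u-9,v-9];print(n,st[i],p,ray("top",*p,z),ray("top",*(p+[1,0]),z)-ray("top",*p,z))
for cam,n,z in(("top","board_big_top",.056),("scene","board_big_top",.056),("top","spare_big_top",.046),("scene","spare_big_top",.046)):
    for d in pinpoint(cam,n)[:3]:
        X=w(cam,d["xyz"]);print(cam,n,X.round(3),ray(cam,*px(cam,X),z).round(3))
E
```

```text
B [ 4  5 10  9 74] [264.2972973  268.90540541] [0.56192879 0.10691218 0.056     ] [-3.01008051e-05 -2.20503057e-03  0.00000000e+00]
S [ 5  3 10 10 75] [410.33333333 280.72      ] [ 0.53160816 -0.21774189  0.046     ] [-3.14263189e-05 -2.24111217e-03  0.00000000e+00]
top board_big_top [0.563 0.104 0.059] [0.563 0.105 0.056]
scene board_big_top [0.561 0.108 0.058] [0.558 0.11  0.056]
top spare_big_top [ 0.579 -0.312  0.046] [ 0.579 -0.312  0.046]
top spare_big_top [ 0.529 -0.218  0.049] [ 0.529 -0.219  0.046]
top spare_big_top [ 0.445 -0.228  0.039] [ 0.446 -0.226  0.046]
scene spare_big_top [ 0.535 -0.218  0.043] [ 0.539 -0.219  0.046]
scene spare_big_top [ 0.439 -0.232  0.041] [ 0.448 -0.233  0.046]
scene spare_big_top [ 0.584 -0.311  0.04 ] [ 0.593 -0.312  0.046]
```

View pics/crop.png

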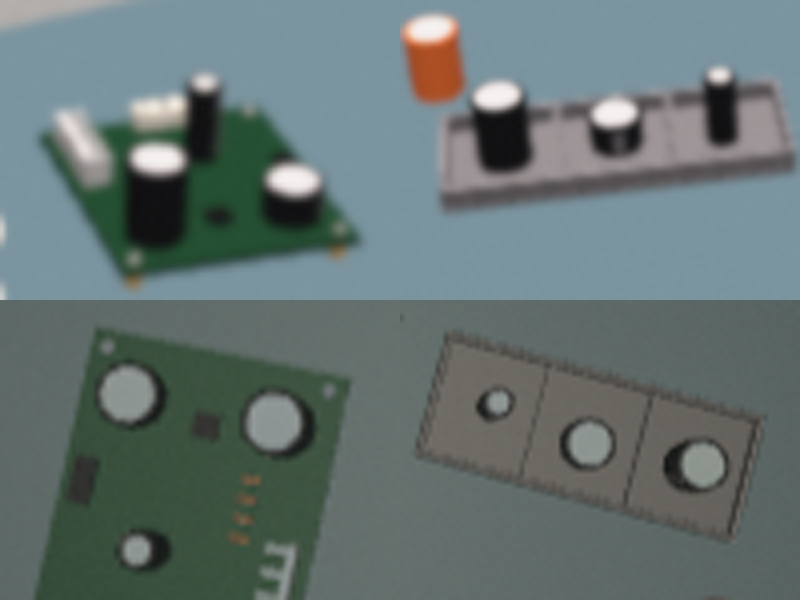

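Four rows of candidates:
- Board: the big capacitor is at top px (264,269). It is wide, and it is tall in the scene view at (351,229). The squat one is at (236,264) and the slim one at (238,295).
- Tray: the big spare is at top px (410,281). The squat one is at (382,276) and the slim one at (359,266).
- The orange and red cans at (450,260), (451,298) and (416,322) lie outside the tray, so they are look-alikes.
- The enlarged crop confirms these. Targets are (0.562, 0.107) and (0.532, -0.218).

I'll move high with the fingers shut.

>>> {"op": "jog_arm", "data": {
  "deltas": [
    [0, 1.5, 2.8, 0, 0, 0, 0],
    [0, 1.5, 2.8, 0, 0, 0, 0],
    [0, 1.5, 2.8, 0, 0, 0, 0],
    [0, 1.5, 2.8, 0, 0, 0, 0],
    [0, 1.5, 2.8, 0, 0, 0, 0],
    [0, 1.5, 2.8, 0, 0, 0, 0],
    [0, 1.5, 2.8, 0, 0, 0, 0],
    [0, 1.5, 2.8, 0, 0, 0, 0]
  ],
  "force": 5
}}

```text
time_s: 2.17
position: [0.3233, -0.3393, 0.2188]
eef_rot: [3.095, 0.538, 0.0]
force: [0.4, 0.1, -0.5]
gripper_width: 0.0444
finger_force: 0.0
```

>>> {"op": "jog_arm", "data": {
  "deltas": [
    [0, 1.5, 2.8, 0, 0, 0, 0],
    [0, 1.5, 2.8, 0, 0, 0, 0],
    [0, 1.5, 2.8, 0, 0, 0, 0],
    [0, 1.5, 2.8, 0, 0, 0, 0],
    [0, 1.5, 2.8, 0, 0, 0, 0],
    [0, 1.5, 2.8, 0, 0, 0, 0],
    [0, 1.5, 2.8, 0, 0, 0, 0],
    [0, 1.5, 2.8, 0, 0, 0, 0]
  ]
}}

```text
time_s: 2.83
position: [0.4434, -0.1152, 0.219]
eef_rot: [3.095, 0.539, 0.001]
force: [0.9, -1.1, -0.1]
gripper_width: 0.0004
finger_force: 0.0
```

>>> {"op": "jog_arm", "data": {
  "deltas": [
    [0, 1.5, 2.8, 0, 0, 0, 0],
    [0, 1.5, 2.8, 0, 0, 0, 0],
    [0, 1.5, 2.8, 0, 0, 0, 0],
    [0, 1.5, 2.8, 0, 0, 0, 0],
    [0, 1.5, 2.8, 0, 0, 0, 0],
    [0, 1.5, 2.8, 0, 0, 0, 0],
    [0, 1.5, 2.8, 0, 0, 0, 0],
    [0, 0, 0, 0, 0, 0, 0]
  ]
}}

```text
time_s: 3.5
position: [0.5492, 0.0839, 0.2183]
eef_rot: [-3.092, -0.544, -0.001]
force: [-0.1, 0.0, -0.2]
gripper_width: 0.0006
finger_force: 0.0
```

>>> {"op": "jog_arm", "data": {
  "deltas": [
    [0, 1.3, 2.3, 0, 0, 0, 0],
    [0, 0, 0, -2.0, 0, 0, 0],
    [0, 0, 0, -2.2, 0, 0, 0],
    [0, 0, 0, -2.2, 0, 0, 0],
    [0, 0, 0, -2.0, 0, 0, 0],
    [0, 0, 0, -1.5, 0, 0, 0],
    [0, 0, 0, -1.3, 0, 0, 0],
    [0, 0, 0, 0, 0, 0, 0]
  ]
}}

```text
time_s: 4.17
position: [0.5587, 0.1018, 0.1034]
eef_rot: [-3.095, -0.539, 0.008]
force: [0.1, -0.2, -0.7]
gripper_width: 0.0003
finger_force: 0.0
```

```bash
python3 - <<'E'
from h import *
print(monitor.get_obs()["position"])
s=grab_frame("scene")[:,:,::-1];t=grab_frame("top")[:,:,::-1]
f=lambda i,u,v,a,b:cv2.resize(i[v:v+b,u:u+a],(400,300),interpolation=cv2.INTER_CUBIC)
cv2.imwrite("pics/chk.png",np.hstack([f(s,310,180,80,60),f(t,210,240,80,60)]))
p=monitor.get_obs()["position"];print(px("scene",p),px("scene",[.562,.107,.056]))
E
```

```text
[0.55871871 0.10184013 0.10341403]
[349.54385789 202.12208158] [350.86416692 221.08361108]
```

View pics/chk.png

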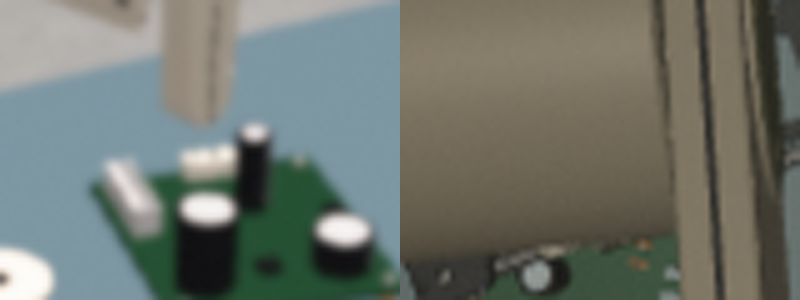

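The scene crop shows the shut fingertips at (350,204), directly above the big capacitor's top at (351.6,221.6). This agrees with the predicted position, so I'll finish the descent.

>>> {"op": "jog_arm", "data": {
  "deltas": [
    [0, 0.3, 0.5, -0.7, 0, 0, 0],
    [0, 0, 0, -1.0, 0, 0, 0],
    [0, 0, 0, -1.0, 0, 0, 0],
    [0, 0, 0, 0, 0, 0, 0],
    [0, 0, 0, 0, 0, 0, 0],
    [0, 0, 0, 0, 0, 0, 0]
  ]
}}

```text
time_s: 4.77
position: [0.5637, 0.1073, 0.0795]
eef_rot: [-3.095, -0.539, 0.001]
force: [0.7, 0.9, 0.4]
gripper_width: 0.0006
finger_force: 0.0
```

>>> {"op": "jog_arm", "data": {
  "deltas": [
    [0, -0.1, 0, -0.4, 0, 0, 0],
    [0, 0, 0, 0, 0, 0, 0],
    [0, 0, 0, 0, 0, 0, 0],
    [0, 0, 0, 0, 0, 0, 0],
    [0, 0, 0, 0, 0, 0, 0],
    [0, 0, 0, 0, 0, 0, 0],
    [0, 0, 0, 0, 0, 0, 0],
    [0, 0, 0, 0, 0, 0, 0]
  ]
}}

```text
time_s: 5.43
position: [0.5629, 0.1073, 0.0757]
eef_rot: [3.095, 0.539, 0.0]
force: [1.2, 0.4, -0.4]
gripper_width: 0.0004
finger_force: 0.0
```

>>> {"op": "jog_arm", "data": {
  "deltas": [
    [0, 0, 0, 0, 0, 0, 0],
    [0, 0, 0, 0, 0, 0, 0],
    [0, 0, 0, 0, 0, 0, 0],
    [0, 0, 0, 0, 0, 0, 0],
    [0, 0, 0, 0, 0, 0, 0],
    [0, 0, 0, 0, 0, 0, 0],
    [0, 0, 0, 0, 0, 0, 0],
    [0, 0, 0, 0, 0, 0, 0]
  ]
}}

```text
time_s: 6.1
position: [0.5628, 0.1073, 0.0756]
eef_rot: [-3.095, -0.539, 0.0]
force: [0.5, 0.3, -0.2]
gripper_width: 0.0
finger_force: 0.0
```

>>> {"op": "jog_arm", "data": {
  "deltas": [
    [0, 0, 0, 0, 0, 0, 0],
    [0, 0, 0, 0, 0, 0, 0],
    [0, 0, 0, 0, 0, 0, 0],
    [0, 0, 0, 0, 0, 0, 0],
    [0, 0, 0, 0, 0, 0, 0],
    [0, 0, 0, 0, 0, 0, 0],
    [0, 0, 0, 0, 0, 0, 0],
    [0, 0, 0, 0, 0, 0, 0]
  ]
}}

```text
time_s: 6.77
position: [0.5628, 0.1073, 0.0757]
eef_rot: [-3.095, -0.539, -0.0]
force: [0.7, 0.6, 0.9]
gripper_width: 0.0004
finger_force: 0.0
```

>>> {"op": "jog_arm", "data": {
  "deltas": [
    [0, 0, 0, 0, 0, 0, 0],
    [0, 0, 0, 0, 0, 0, 0],
    [0, 0, 0, 0, 0, 0, 0],
    [0, 0, 0, 0, 0, 0, 0],
    [0, 0, 0, 0, 0, 0, 0],
    [0, 0, 0, 0, 0, 0, 0],
    [0, 0, 0, 0, 0, 0, 0],
    [0, 0, 0, 0, 0, 0, 0]
  ]
}}

```text
time_s: 7.43
position: [0.5628, 0.1073, 0.0756]
eef_rot: [3.095, 0.539, -0.0]
force: [1.5, -0.3, 0.2]
gripper_width: 0.0005
finger_force: 0.0
```

>>> {"op": "jog_arm", "data": {
  "deltas": [
    [0, 0, 0, 0, 0, 0, 0],
    [0, 0, 0, 0, 0, 0, 0],
    [0, 0, 0, 0, 0, 0, 0],
    [0, 0, 0, 0, 0, 0, 0],
    [0, 0, 0, 0, 0, 0, 0],
    [0, 0, 0, 0, 0, 0, 0],
    [0, 0, 0, 0, 0, 0, 0],
    [0, 0, 0, 0, 0, 0, 0]
  ]
}}

```text
time_s: 8.1
position: [0.5628, 0.1073, 0.0756]
eef_rot: [-3.095, -0.539, 0.0]
force: [-0.3, -0.5, -0.0]
gripper_width: 0.0007
finger_force: 0.0
```

>>> {"op": "jog_arm", "data": {
  "deltas": [
    [0, 0, 0, 0, 0, 0, 0],
    [0, 0, 0, 0, 0, 0, 0],
    [0, 0, 0, 0, 0, 0, 0],
    [0, 0, 0, 0, 0, 0, 0],
    [0, 0, 0, 0, 0, 0, 0],
    [0, 0, 0, 0, 0, 0, 0],
    [0, 0, 0, 0, 0, 0, 0],
    [0, 0, 0, 0, 0, 0, 0]
  ]
}}

```text
time_s: 8.77
position: [0.5628, 0.1073, 0.0756]
eef_rot: [3.095, 0.539, -0.0]
force: [0.4, 0.3, -0.5]
gripper_width: 0.0004
finger_force: 0.0
```

>>> {"op": "jog_arm", "data": {
  "deltas": [
    [0, 0, 0, 1.5, 0, 0, 0],
    [0, 0, 0, 2.5, 0, 0, 0],
    [0, 0, 0, 2.5, 0, 0, 0],
    [0, 0, 0, 2.5, 0, 0, 0],
    [0, 0, 0, 2.5, 0, 0, 0],
    [0, 0, 0, 0.5, 0, 0, 0],
    [0, 0, -1.0, 0, 0, 0, 0],
    [0, -0.1, -1.5, 0, 0, 0, 0]
  ]
}}

```text
time_s: 9.43
position: [0.5618, 0.0826, 0.195]
eef_rot: [-3.094, -0.542, -0.0]
force: [0.4, -0.6, -0.4]
gripper_width: 0.0001
finger_force: 0.0
```

>>> {"op": "jog_arm", "data": {
  "deltas": [
    [0, -0.3, -3, 0, 0, 0, 0],
    [0, -0.3, -3, 0, 0, 0, 0],
    [0, -0.3, -3, 0, 0, 0, 0],
    [0, -0.3, -3, 0, 0, 0, 0],
    [0, -0.3, -3, 0, 0, 0, 0],
    [0, -0.3, -3, 0, 0, 0, 0],
    [0, -0.3, -3, 0, 0, 0, 0],
    [0, -0.3, -3, 0, 0, 0, 0]
  ]
}}

```text
time_s: 10.1
position: [0.5361, -0.1594, 0.1933]
eef_rot: [-3.094, -0.538, 0.004]
force: [-0.4, 0.5, -0.7]
gripper_width: 0.0004
finger_force: 0.0
```

>>> {"op": "jog_arm", "data": {
  "deltas": [
    [0, -0.3, -3, 0, 0, 0, 0],
    [0, -0.3, -2, 0, 0, 0, 0],
    [0, 0, -1, 0, 0, 0, 0],
    [0, 0, 0, 0, 0, 0, 0],
    [0, 0, 0, 0, 0, 0, 0],
    [0, 0, 0, 0, 0, 0, 0]
  ]
}}

```text
time_s: 10.6
position: [0.5317, -0.2165, 0.1949]
eef_rot: [-3.094, -0.54, 0.001]
force: [-0.5, 0.6, -0.6]
gripper_width: 0.0007
finger_force: 0.0
```

Next: descend 12.9 cm to z = 0.066.

>>> {"op": "jog_arm", "data": {
  "deltas": [
    [0, 0, -0.1, -1.5, 0, 0, 0],
    [0, 0, 0, -2.0, 0, 0, 0],
    [0, 0, 0, -2.0, 0, 0, 0],
    [0, 0, 0, -2.0, 0, 0, 0],
    [0, 0, 0, -1.5, 0, 0, 0],
    [0, 0, 0, -1.0, 0, 0, 0],
    [0, 0, 0, 0, 0, 0, 0],
    [0, 0, 0, 0, 0, 0, 0]
  ]
}}

```text
time_s: 11.27
position: [0.5319, -0.2177, 0.0956]
eef_rot: [-3.094, -0.541, 0.001]
force: [-0.1, 0.2, 0.2]
gripper_width: 0.0004
finger_force: 0.0
```

```bash
python3 - <<'E'
from h import *
p=monitor.get_obs()["position"]
s=grab_frame("scene")[:,:,::-1]
cv2.imwrite("pics/chk2.png",cv2.resize(s[215:290,170:270],(600,450),interpolation=cv2.INTER_CUBIC))
print(p,px("scene",p),px("scene",[.532,-.218,.046]))
E
```

```text
[ 0.53186566 -0.21771019  0.09556555] [210.99897484 233.52547752] [213.56667785 253.33124784]
```

View pics/chk2.png

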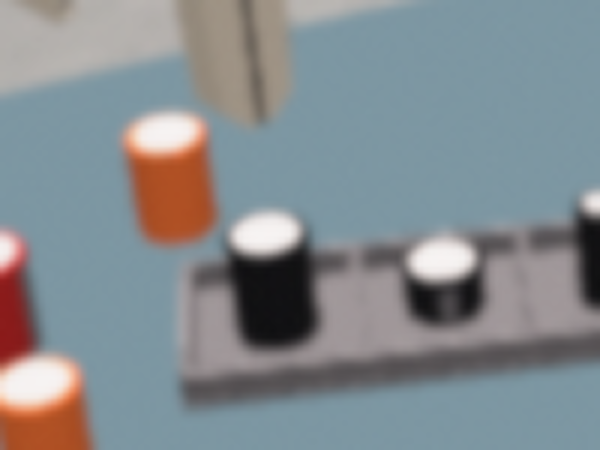

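The crop shows the fingertips at about (212,235), above the black big spare's top at (214.7,253.7). It was predicted at (213.6,253.3), so the aim is good. I'll go down another 2.9 cm and hold.

>>> {"op": "jog_arm", "data": {
  "deltas": [
    [0, 0, 0, -1.0, 0, 0, 0],
    [0, 0, 0, -1.0, 0, 0, 0],
    [0, 0, 0, -0.9, 0, 0, 0],
    [0, 0, 0, 0, 0, 0, 0],
    [0, 0, 0, 0, 0, 0, 0],
    [0, 0, 0, 0, 0, 0, 0],
    [0, 0, 0, 0, 0, 0, 0],
    [0, 0, 0, 0, 0, 0, 0]
  ]
}}

```text
time_s: 11.98
position: [0.5322, -0.2189, 0.0672]
eef_rot: [3.094, 0.539, 0.001]
force: [0.8, -0.3, -0.3]
gripper_width: 0.0009
finger_force: 0.0
```

>>> {"op": "jog_arm", "data": {
  "deltas": [
    [0, 0, 0, 0, 0, 0, 0],
    [0, 0, 0, 0, 0, 0, 0],
    [0, 0, 0, 0, 0, 0, 0],
    [0, 0, 0, 0, 0, 0, 0],
    [0, 0, 0, 0, 0, 0, 0],
    [0, 0, 0, 0, 0, 0, 0],
    [0, 0, 0, 0, 0, 0, 0],
    [0, 0, 0, 0, 0, 0, 0]
  ]
}}

```text
time_s: 12.65
position: [0.5318, -0.2187, 0.0666]
eef_rot: [-3.095, -0.539, 0.0]
force: [1.0, -1.1, -0.0]
gripper_width: 0.0005
finger_force: 0.0
```

>>> {"op": "jog_arm", "data": {
  "deltas": [
    [0, 0, 0, 0, 0, 0, 0],
    [0, 0, 0, 0, 0, 0, 0],
    [0, 0, 0, 0, 0, 0, 0],
    [0, 0, 0, 0, 0, 0, 0],
    [0, 0, 0, 0, 0, 0, 0],
    [0, 0, 0, 0, 0, 0, 0],
    [0, 0, 0, 0, 0, 0, 0],
    [0, 0, 0, 0, 0, 0, 0]
  ]
}}

```text
time_s: 13.32
position: [0.5318, -0.2187, 0.0666]
eef_rot: [-3.095, -0.539, 0.0]
force: [-0.7, 1.0, -0.3]
gripper_width: 0.0002
finger_force: 0.0
```

>>> {"op": "jog_arm", "data": {
  "deltas": [
    [0, 0, 0, 0, 0, 0, 0],
    [0, 0, 0, 0, 0, 0, 0],
    [0, 0, 0, 0, 0, 0, 0],
    [0, 0, 0, 0, 0, 0, 0],
    [0, 0, 0, 0, 0, 0, 0],
    [0, 0, 0, 0, 0, 0, 0],
    [0, 0, 0, 0, 0, 0, 0],
    [0, 0, 0, 0, 0, 0, 0]
  ]
}}

```text
time_s: 13.98
position: [0.5318, -0.2187, 0.0666]
eef_rot: [-3.095, -0.539, 0.0]
force: [0.1, 0.3, -0.2]
gripper_width: 0.0007
finger_force: 0.0
```

>>> {"op": "jog_arm", "data": {
  "deltas": [
    [0, 0, 0, 0, 0, 0, 0],
    [0, 0, 0, 0, 0, 0, 0],
    [0, 0, 0, 0, 0, 0, 0],
    [0, 0, 0, 0, 0, 0, 0],
    [0, 0, 0, 0, 0, 0, 0],
    [0, 0, 0, 0, 0, 0, 0],
    [0, 0, 0, 0, 0, 0, 0],
    [0, 0, 0, 0, 0, 0, 0]
  ]
}}

```text
time_s: 14.65
position: [0.5318, -0.2187, 0.0667]
eef_rot: [3.095, 0.539, 0.0]
force: [0.3, 1.0, 0.0]
gripper_width: 0.0008
finger_force: 0.0
```

>>> {"op": "jog_arm", "data": {
  "deltas": [
    [0, 0, 0, 0, 0, 0, 0],
    [0, 0, 0, 0, 0, 0, 0],
    [0, 0, 0, 0, 0, 0, 0],
    [0, 0, 0, 0, 0, 0, 0],
    [0, 0, 0, 0, 0, 0, 0],
    [0, 0, 0, 0, 0, 0, 0],
    [0, 0, 0, 0, 0, 0, 0],
    [0, 0, 0, 0, 0, 0, 0]
  ]
}}

```text
time_s: 15.32
position: [0.5318, -0.2187, 0.0666]
eef_rot: [-3.095, -0.539, 0.0]
force: [0.7, 0.1, -1.1]
gripper_width: 0.0005
finger_force: 0.0
```

>>> {"op": "jog_arm", "data": {
  "deltas": [
    [0, 0, 0, 0, 0, 0, 0],
    [0, 0, 0, 0, 0, 0, 0],
    [0, 0, 0, 0, 0, 0, 0],
    [0, 0, 0, 0, 0, 0, 0],
    [0, 0, 0, 0, 0, 0, 0],
    [0, 0, 0, 0, 0, 0, 0],
    [0, 0, 0, 0, 0, 0, 0],
    [0, 0, 0, 0, 0, 0, 0]
  ]
}}

```text
time_s: 15.98
position: [0.5318, -0.2187, 0.0666]
eef_rot: [-3.095, -0.539, 0.0]
force: [-0.4, -1.2, -0.1]
gripper_width: 0.0005
finger_force: 0.0
```

```bash
python3 -c "
from workcell import env
print(env.finish_job())"
```

```text
the job is handed in; nothing more can be done
None
```

I held the shut fingertips about 2 cm above the big board capacitor for about 4 s, then about 2 cm above the big spare for about 4 s, and handed the job in still pointing at the spare. Force readings showed no contact, and the clock read about 16 s.

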